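# Line the visitors' flasks up by height for filling

### The job

Stand the four flasks upright on the row of round coasters in order of height, one wholly on each coaster: the shortest on the coaster next to the cream bowl, the tallest on the coaster farthest from it. Do not knock any flask over, and leave the bowl where it is.

Things in the scene. Friction and masses are not known exactly. Their poses are not given: they have to be found in the camera images.
- flask_pink_mid (a point): Pink flask with a white cap: upright, 80 mm tall, body 54 mm in diameter, the top 34 mm a round cap 46 mm in diameter to grip. Loose, 0.1 to 0.4 kg. The point is at its centre, half-way up (40 mm above its underside); z is up along the flask.
- flask_red_mid (a point): Red flask with a white cap: upright, 110 mm tall, body 52 mm in diameter, the top 34 mm a round cap 46 mm in diameter to grip. Loose, 0.1 to 0.4 kg. The point is at its centre, half-way up (55 mm above its underside); z is up along the flask.
- flask_steel_mid (a point): Bare steel flask with a grey cap: upright, 138 mm tall, body 52 mm in diameter, the top 34 mm a round cap 46 mm in diameter to grip. Loose, 0.1 to 0.4 kg. The point is at its centre, half-way up (69 mm above its underside); z is up along the flask.
- flask_black_mid (a point): Black flask with a black cap and a brass-coloured band round its lower part: upright, 166 mm tall, body 52 mm in diameter, the top 34 mm a round cap 46 mm in diameter to grip. Loose, 0.1 to 0.4 kg. The point is at its centre, half-way up (83 mm above its underside); z is up along the flask.
- coaster_green: Flat round green coaster, 84 mm in diameter, 4 mm thick, fixed on the dark mat. Origin at the centre of its underside, 2 mm above the table; its top face is 6 mm above the table. The four coasters make one straight row, 100 mm from centre to centre, in any order of colour; the colour has no meaning for the job.
- coaster_blue: Flat round blue coaster, 84 mm in diameter, 4 mm thick, fixed on the dark mat. Origin at the centre of its underside, 2 mm above the table; its top face is 6 mm above the table. The four coasters make one straight row, 100 mm from centre to centre, in any order of colour; the colour has no meaning for the job.
- coaster_yellow: Flat round yellow coaster, 84 mm in diameter, 4 mm thick, fixed on the dark mat. Origin at the centre of its underside, 2 mm above the table; its top face is 6 mm above the table. The four coasters make one straight row, 100 mm from centre to centre, in any order of colour; the colour has no meaning for the job.
- coaster_white: Flat round white coaster, 84 mm in diameter, 4 mm thick, fixed on the dark mat. Origin at the centre of its underside, 2 mm above the table; its top face is 6 mm above the table. The four coasters make one straight row, 100 mm from centre to centre, in any order of colour; the colour has no meaning for the job.
- bowl: Cream ceramic bowl, 96 mm across the rim, 50 mm tall, loose on the table just beyond one end of the row of coasters and in line with it, 115 mm from the centre of the nearest coaster. Origin at the centre of its underside. (Beyond the other end stands a dark, flat steel dish; it is not needed.)
There are look-alikes about, which are no part of the job. Leave any blue or purple look-alike of the part that bears flask_pink_mid alone.

How it is judged (in metres and radians):
At the end, for the whole second after the job is handed in: Counted from the bowl, the coasters carry the pink, red, steel and black flask in that order, each upright (within 0.08 rad), its axis within 15 mm of the coaster's centre, standing on the coaster, released and at rest; the bowl is within 25 mm of where it began (((horizontal distance between flask_pink_mid and coaster_green below 0.015 m and horizontal distance between coaster_green and bowl between 0.07 and 0.16 m) or (horizontal distance between flask_pink_mid and coaster_blue below 0.015 m and horizontal distance between coaster_blue and bowl between 0.07 and 0.16 m) or (horizontal distance between flask_pink_mid and coaster_yellow below 0.015 m and horizontal distance between coaster_yellow and bowl between 0.07 and 0.16 m) or (horizontal distance between flask_pink_mid and coaster_white below 0.015 m and horizontal distance between coaster_white and bowl between 0.07 and 0.16 m)) and height (world z) of flask_pink_mid between 0.042 and 0.05 m and angle between each of flask_pink_mid, flask_red_mid, flask_steel_mid, flask_black_mid's own z axis and vertical below 0.08 rad and linear speed of each of flask_pink, flask_red, flask_steel, flask_black below 0.02 m/s and angular speed of each of flask_pink, flask_red, flask_steel, flask_black below 0.2 rad/s and contact force between the fingers and flask_pink below 0.1 N and ((horizontal distance between flask_red_mid and coaster_green below 0.015 m and horizontal distance between coaster_green and bowl between 0.17 and 0.26 m) or (horizontal distance between flask_red_mid and coaster_blue below 0.015 m and horizontal distance between coaster_blue and bowl between 0.17 and 0.26 m) or (horizontal distance between flask_red_mid and coaster_yellow below 0.015 m and horizontal distance between coaster_yellow and bowl between 0.17 and 0.26 m) or (horizontal distance between flask_red_mid and coaster_white below 0.015 m and horizontal distance between coaster_white and bowl between 0.17 and 0.26 m)) and height (world z) of flask_red_mid between 0.057 and 0.065 m and contact force between the fingers and flask_red below 0.1 N and ((horizontal distance between flask_steel_mid and coaster_green below 0.015 m and horizontal distance between coaster_green and bowl between 0.27 and 0.36 m) or (horizontal distance between flask_steel_mid and coaster_blue below 0.015 m and horizontal distance between coaster_blue and bowl between 0.27 and 0.36 m) or (horizontal distance between flask_steel_mid and coaster_yellow below 0.015 m and horizontal distance between coaster_yellow and bowl between 0.27 and 0.36 m) or (horizontal distance between flask_steel_mid and coaster_white below 0.015 m and horizontal distance between coaster_white and bowl between 0.27 and 0.36 m)) and height (world z) of flask_steel_mid between 0.071 and 0.079 m and contact force between the fingers and flask_steel below 0.1 N and ((horizontal distance between flask_black_mid and coaster_green below 0.015 m and horizontal distance between coaster_green and bowl between 0.37 and 0.46 m) or (horizontal distance between flask_black_mid and coaster_blue below 0.015 m and horizontal distance between coaster_blue and bowl between 0.37 and 0.46 m) or (horizontal distance between flask_black_mid and coaster_yellow below 0.015 m and horizontal distance between coaster_yellow and bowl between 0.37 and 0.46 m) or (horizontal distance between flask_black_mid and coaster_white below 0.015 m and horizontal distance between coaster_white and bowl between 0.37 and 0.46 m)) and height (world z) of flask_black_mid between 0.085 and 0.093 m and contact force between the fingers and flask_black below 0.1 N and distance of bowl from where it was at the start of the episode below 0.025 m); the robot touches nothing.
It fails at once if a flask is knocked over (angle between any of flask_pink_mid, flask_red_mid, flask_steel_mid, flask_black_mid's own z axis and vertical above 0.6 rad).
It fails at once if the bowl is shoved away or tipped (distance of bowl from where it was at the start of the episode above 0.025 m or angle between bowl's own z axis and vertical above 0.35 rad).
It also fails if it takes over 109 s, if anything falls off the work surface, if the arm or the gripper's body presses on something with over 40 N, if the wrist force passes 120 N, or if a joint passes its speed limit or range.

### The arm

A 6-joint arm with a two-finger parallel gripper is mounted at the origin on the work surface. World frame = base frame: x ahead of the robot, y to its left, z up, the work surface at z = 0. Lengths are in mm, angles in rad, forces in N, time in s.
With the tool pointing down it reaches from about 350 to 775 mm from the base axis. Payload 7.3 kg.
Tool frame: the origin (TCP) lies at the very end of the fingers, on their centre line; the grasp point (between the pads) lies 19 mm behind it; z points along the fingers, y is the line along which they close (so a half turn about z gives the same grasp; the last joint's range is limited). The gripper opens to 92 mm and grips with 3 to 60 N. Pads are 19 mm wide; open, the fingers measure 130 mm over their backs; the gripper's body (75 mm by 190 mm) begins 47 mm behind the grasp point.
Start: joints at [-1.452, 0.342, 1.524, -0, 1.275, -0.146], TCP at [137.423, -506.715, 226.741] pointing down, gripper open.
Joint ranges: [-2.53, 2.53], [-0.77, 2.02], [0.04, 2.7], [-1, 4.14], [0.28, 2.66], [-3.11, 3.11]. Speed limits (rad/s): [2.57, 2.57, 3.14, 3.14, 3.14, 3.14].

### API

Orientations are given as [roll, pitch, yaw] about the fixed x, y, z axes, in that order (R = Rz(yaw) Ry(pitch) Rx(roll)).
In Python, from plant import bot gives the robot as it stands.
- The arm moves only by the tool jog_arm, never from a script. Its argument "targets" is a list of rows, each an object with "xyz": the shift along the tool's x, y, z as a fraction of full scale, a list of three; "spin": the turn about the tool's z as a fraction of full scale. In form: [{"xyz": [x, y, z], "spin": spin}, ...]. A call has exactly 10 rows; each row shifts and turns the commanded pose from where the row before left it, along the tool's axes as they then stand; what a row does not reach is not made up. Full scale, the value 1, is 80 mm for a shift and 0.1 rad for a turn. A row lasts 1/8 s, in which the tool goes at most 62.5 mm and 10.7 degrees, less where a joint would pass 70% of its speed; a pose out of reach is approached as far as the arm can. A call with a number of a shift or a turn outside -1 to 1 is refused whole. A call with a gripper value outside its range is refused whole. "gripper" is the opening in per cent of the stroke, from 0 (shut) to 100 (fully open), set as the call begins (left out, the last holds). The fingers move at their own pace and stop on an object; the grip force is fixed at half the most. Time passes only in rows, so rows that do not move let the fingers close, or fill a call up. It gives the time, the measured TCP pose, the force, the opening and the grip force at its end, in the units of the state.
- bot.get_obs(): the state, without advancing time (a new reading comes with each control period).
- bot.capture(name): name is "side" or "top"; returns the picture (420x560x3 uint8, blue, green, red); there is no depth.
- bot.get_calibration(name): a dict with "vfov" (degrees; the focal length in pixels is half the picture's height over the tangent of half this angle, whatever the lens; pixels are square), "cx", "cy" (the principal point, pixels), "eye" and "rotation" of the camera in the world. Camera axes: x right, y down, z forward; pixel columns grow to the right and rows downward; lengths in mm; the calibration is good to about 2 mm. A picture is of the moment at which its call begins. get_calibration takes no time and is no camera call.
- bot.close_job(): hands the job in; it is judged then, once.
The state is a dict: "time": time; "joint_positions": joint angles; "dq": joint speeds; "tau": joint torques, N m; "tool_pos": TCP position; "tcp_rot": TCP orientation; "contact_force": force on the tool from outside, world axes, zero at the start; "moment": the same for the moment, N m; "grip_width": finger opening in mm; "finger_force": force on a finger pad.
Only numpy, scipy, OpenCV 4.12 (cv2) and the standard library are available. Lean on these libraries where they do the work, as an engineer would, in place of code of your own. Each camera call takes 0.05 s, during which the arm holds its last target. There are 200 camera calls.

## Working session

There is one attempt and no reset: what is moved stays moved. The work goes in short steps, Python scripts to look and compute and a tool call to move; the robot and the scene stay as the last step left them, time stands still between calls to the robot, and variables do not carry over. Pictures are saved under pics/ and viewed, at most 14 in all, crops included, and the job is handed in when it is done.

Besides the shell and the picture viewer there is one more tool, called after ">>>" as name([rows], argument=value, ...), one row to a line, values as JSON. jog_arm: Moves the arm, as the interface text tells. Shift numbers are shares of 80 mm and turn numbers shares of 0.1 rad, none past 1 either way. Its arguments: {"type":"object","properties":{"targets":{"type":"array","items":{"type":"object","properties":{"xyz":{"type":"array","items":{"type":"number"}},"spin":{"type":"number"}}}},"gripper":{"type":"number"}},"required":["targets"]}

```bash
mkdir -p pics; python3 - <<'E'
from plant import bot
import cv2
for n in("side","top"):
    cv2.imwrite(f"pics/{n}0.png",bot.capture(n)); print(n,bot.get_calibration(n))
o=bot.get_obs();print(o['tool_pos'],o['tcp_rot'],o['grip_width'],o['time'])
E
```

```text
side {'vfov': 48.055033574629626, 'cx': 284.6547341788709, 'cy': 206.31594114401574, 'eye': array([ 34.65852489, 872.11765489, 647.67866074]), 'rotation': array([-2.07073252, -0.0233279 , -2.6601363 ])}
top {'vfov': 57.35481596306075, 'cx': 279.8090896357604, 'cy': 215.98475869909015, 'eye': array([394.13152288, -47.82964969, 904.3967994 ]), 'rotation': array([-3.03309065, -0.01168298, -1.56554229])}
[ 137.36138617 -506.31029731  226.11553426] [-3.14018558e+00 -1.84539849e-04  2.64799228e-01] 91.83242468849939 0.1
```

View pics/side0.png

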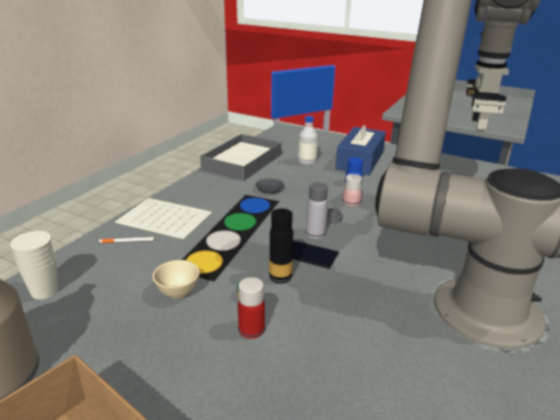

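View pics/top0.png

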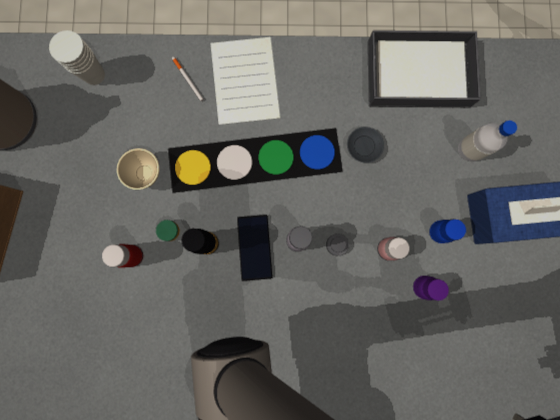

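The top view shows the coasters from left to right: yellow (193,167), white (234,162), green (276,157) and blue (317,152). The bowl is at (138,168), next to yellow. The flask caps are red (113,256), black (196,240), steel (299,238) and pink (399,248). The pink look-alikes are blue (450,231) and purple (432,289). The one with the white cap and pink body fits the description, and I'll confirm it in an enlarged crop.

```bash
cat > h.py <<'E'
import numpy as np, cv2
from plant import bot
from scipy.spatial.transform import Rotation as Ro
def ray(n,u,v):
    c=bot.get_calibration(n); f=210/np.tan(np.radians(c['vfov'])/2)
    return c['eye'], Ro.from_euler('xyz',c['rotation']).as_matrix()@np.array([(u-c['cx'])/f,(v-c['cy'])/f,1])
def at(n,u,v,z):
    e,d=ray(n,u,v); return (e+d*(z-e[2])/d[2]).round(1)
def px(n,p):
    c=bot.get_calibration(n); f=210/np.tan(np.radians(c['vfov'])/2)
    q=Ro.from_euler('xyz',c['rotation']).as_matrix().T@(np.array(p,float)-c['eye'])
    return np.array([c['cx']+f*q[0]/q[2],c['cy']+f*q[1]/q[2]]).round(1)
E
python3 - <<'E'
from h import *
im=cv2.imread('pics/top0.png')
cv2.imwrite('pics/c1.png',cv2.resize(im[195:305,90:290],None,fx=4,fy=4,interpolation=cv2.INTER_CUBIC))
cv2.imwrite('pics/c2.png',cv2.resize(im[195:305,280:480],None,fx=4,fy=4,interpolation=cv2.INTER_CUBIC))
hsv=cv2.cvtColor(im,cv2.COLOR_BGR2HSV)
for n,u,v in(('yellow',193,167),('white',234,162),('green',276,157),('blue',317,152)):
    h0=im[v-3:v+4,u-3:u+4].reshape(-1,3).mean(0)
    m=(np.linalg.norm(im.astype(float)-h0,axis=2)<45).astype('uint8')
    _,l,st,c=cv2.connectedComponentsWithStats(m); k=l[v,u]
    print(n,c[k].round(1),st[k],at('top',*c[k],6))
print('bowl',at('top',138,168,45))
E
```

```text
yellow [193.2 166.9] [178 151  32  33 836] [608.3 149.    6. ]
white [234.1 161.7] [218 146  33  33 865] [621.8  52.1   6. ]
green [275.4 156.7] [259 140  34  34 922] [634.8 -46.4   6. ]
blue [316.6 151.7] [300 135  34  34 898] [ 647.8 -145.3    6. ]
bowl [595.4 265.5  45. ]
```

View pics/c1.png

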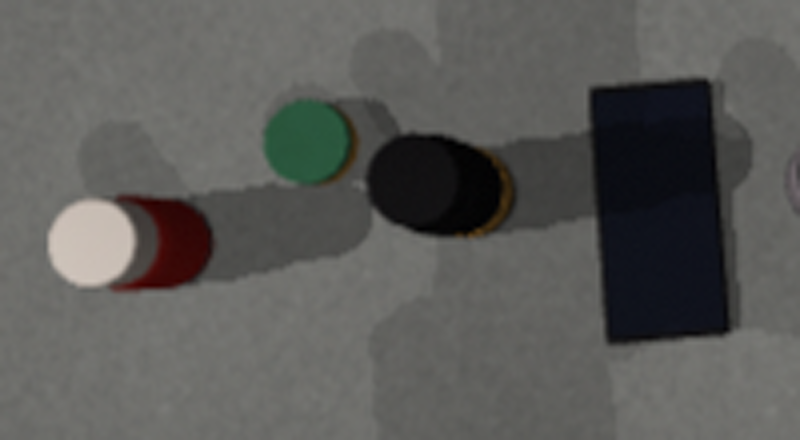

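View pics/c2.png

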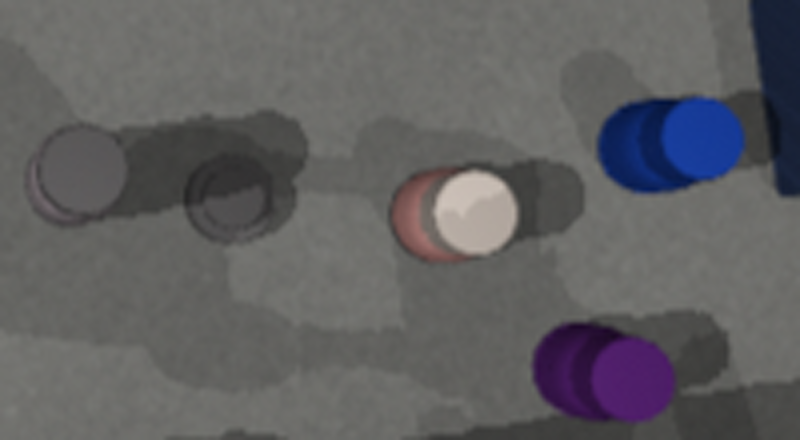

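```bash
python3 - <<'E'
from h import *
for n,u,v,z in(('red',112.6,255.1,110),('black',192.9,239.9,166),('steel',300.1,236.9,138),('pink',398.6,247.6,80),('jar20',166.6,229.9,20),('jar50',166.6,229.9,50),('glass',337.1,244.1,30),('bluefl',455.1,229.4,80),('purple',437.8,289.1,80)):
    p=at('top',u,v,z); print(n,p,'base side px',px('side',[p[0],p[1],0]),'top',px('side',p))
E
```

```text
red [397.9 285.4 110. ] base side px [251.  328.6] top [250.3 283.3]
black [427.4 110.3 166. ] base side px [280.  276.1] top [281.5 212. ]
steel [435.9 -97.1 138. ] base side px [314.6 232.9] top [317.6 185.3]
pink [ 417.3 -312.6   80. ] base side px [350.5 201. ] top [353.  176.4]
jar20 [456.6 202.6  20. ] base side px [247.5 295.1] top [247.4 287.6]
jar50 [454.5 194.1  50. ] base side px [250.4 293.2] top [250.1 274.3]
glass [ 425.9 -188.3   30. ] base side px [331.6 218.6] top [332.4 209.1]
bluefl [ 457.3 -436.4   80. ] base side px [352.4 182.2] top [354.8 159. ]
purple [ 329.8 -393.8   80. ] base side px [387.4 196.9] top [390.9 172.6]
```

The pink flask is confirmed: white cap and pink body, at top pixel (399,248). The blue and purple ones are look-alikes. I'll do black first, starting by turning the tool so that it closes along world x.

>>> jog_arm([
  {"xyz":[0.35,0.09,0],"spin":-1},
  {"xyz":[0.34,0.13,0],"spin":-1},
  {"xyz":[0.32,0.16,0],"spin":-1},
  {"xyz":[0.3,0.19,0],"spin":-1},
  {"xyz":[0.28,0.22,0],"spin":-1},
  {"xyz":[0.26,0.25,0],"spin":-1},
  {"xyz":[0.23,0.28,0],"spin":-1},
  {"xyz":[0.2,0.3,0],"spin":-1},
  {"xyz":[0.17,0.32,0],"spin":-1},
  {"xyz":[0.14,0.33,0],"spin":-1},
], gripper=100)

```text
time: 1.35
tool_pos: [426.1, -507.8, 226.1]
tcp_rot: [-3.141, -0.001, 1.268]
contact_force: [0.5, -0.2, -1.5]
grip_width: 91.7
finger_force: 0.0
```

>>> jog_arm([
  {"xyz":[0,0,0],"spin":-1},
  {"xyz":[0,0,0],"spin":-1},
  {"xyz":[0,0,0],"spin":-1},
  {"xyz":[0,0,0],"spin":-0.06},
  {"xyz":[0.6,0,0],"spin":0},
  {"xyz":[0.6,0,0],"spin":0},
  {"xyz":[0.6,0,0],"spin":0},
  {"xyz":[0.6,0,0],"spin":0},
  {"xyz":[0.6,0,0],"spin":0},
  {"xyz":[0.6,0,0],"spin":0},
])

```text
time: 2.6
tool_pos: [425.0, -218.5, 226.7]
tcp_rot: [3.141, 0.0, 1.568]
contact_force: [1.1, 0.8, -0.2]
grip_width: 92.1
finger_force: 0.0
```

>>> jog_arm([
  {"xyz":[0.59,0.03,0],"spin":0},
  {"xyz":[0.59,0,0],"spin":0},
  {"xyz":[0.59,0,0],"spin":0},
  {"xyz":[0.59,0,0],"spin":0},
  {"xyz":[0.59,0,0],"spin":0},
  {"xyz":[0.59,0,0],"spin":0},
  {"xyz":[0.57,0,0],"spin":0},
  {"xyz":[0,0,0],"spin":0},
  {"xyz":[0,0,0.2],"spin":0},
  {"xyz":[0,0,0.2],"spin":0},
])

```text
time: 3.85
tool_pos: [427.8, 108.0, 194.3]
tcp_rot: [3.141, 0.0, 1.569]
contact_force: [0.6, -0.0, -0.5]
grip_width: 91.7
finger_force: 0.0
```

```bash
python3 - <<'E'
from h import *
a=bot.capture('top');b=bot.capture('side');o=bot.get_obs();print(o['tool_pos'],px('top',o['tool_pos']),px('side',o['tool_pos']))
t=px('side',o['tool_pos']).astype(int)
i=[cv2.resize(x,None,fx=4,fy=4,interpolation=cv2.INTER_CUBIC) for x in(a[170:310,140:240],b[150:290,230:330])]
cv2.imwrite('pics/b1.png',np.hstack(i))
E
```

```text
[426.71656298 107.78726297 193.34826795] [191.1 239.6] [282.6 200. ]
```

View pics/b1.png

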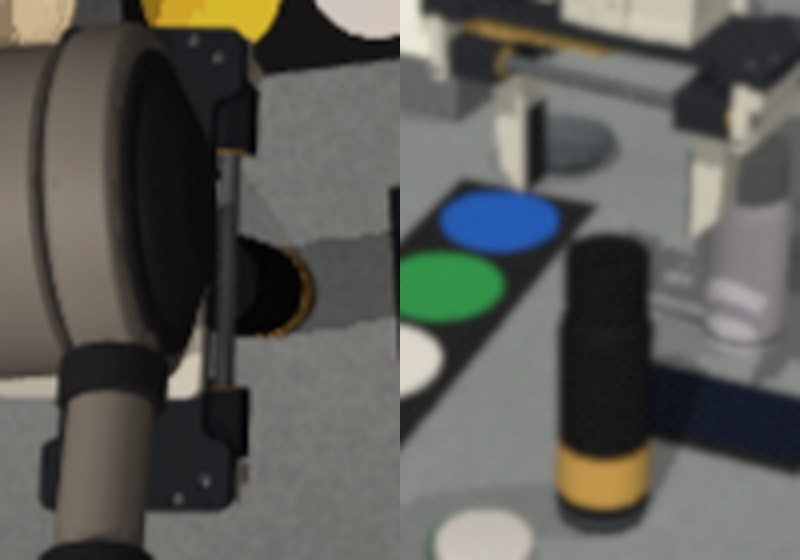

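The open fingers straddle the black cap (side pixel 282,212, midpoint 283,202), so I can descend and grip.

>>> jog_arm([
  {"xyz":[0.03,0,0.15],"spin":0},
  {"xyz":[0,0,0.2],"spin":0},
  {"xyz":[0,0,0.2],"spin":0},
  {"xyz":[0,0,0.17],"spin":0},
  {"xyz":[0,0,0],"spin":0},
  {"xyz":[0,0,0],"spin":0},
  {"xyz":[0,0,0],"spin":0},
  {"xyz":[0,0,0],"spin":0},
  {"xyz":[0,0,0],"spin":0},
  {"xyz":[0,0,0],"spin":0},
])

```text
time: 5.2
tool_pos: [427.7, 111.1, 137.2]
tcp_rot: [3.141, 0.0, 1.571]
contact_force: [-0.4, 0.1, 0.4]
grip_width: 91.8
finger_force: 0.0
```

>>> jog_arm([
  {"xyz":[0,0,0],"spin":0},
  {"xyz":[0,0,0],"spin":0},
  {"xyz":[0,0,0],"spin":0},
  {"xyz":[0,0,0],"spin":0},
  {"xyz":[0,0,0],"spin":0},
  {"xyz":[0,0,0],"spin":0},
  {"xyz":[0,0,0],"spin":0},
  {"xyz":[0,0,0],"spin":0},
  {"xyz":[0,0,0],"spin":0},
  {"xyz":[0,0,0],"spin":0},
], gripper=0)

```text
time: 6.45
tool_pos: [427.8, 111.1, 137.1]
tcp_rot: [3.141, 0.0, 1.571]
contact_force: [0.7, -0.8, 0.2]
grip_width: 45.5
finger_force: 30.0
```

>>> jog_arm([
  {"xyz":[0,0,-0.15],"spin":0},
  {"xyz":[0,0,-0.15],"spin":0},
  {"xyz":[0,0,-0.15],"spin":0},
  {"xyz":[0,0,-0.15],"spin":0},
  {"xyz":[-0.15,0.13,0],"spin":0},
  {"xyz":[-0.3,0.26,0],"spin":0},
  {"xyz":[-0.3,0.26,0],"spin":0},
  {"xyz":[-0.3,0.26,0],"spin":0},
  {"xyz":[-0.3,0.26,0],"spin":0},
  {"xyz":[-0.3,0.26,0],"spin":0},
])

```text
time: 7.7
tool_pos: [542.9, -22.8, 184.5]
tcp_rot: [-3.141, 0.0, 1.57]
contact_force: [0.4, 0.6, -2.4]
grip_width: 45.7
finger_force: 30.0
```

>>> jog_arm([
  {"xyz":[-0.3,0.26,0],"spin":0},
  {"xyz":[-0.3,0.26,0],"spin":0},
  {"xyz":[-0.3,0.26,0],"spin":0},
  {"xyz":[-0.3,0.26,0],"spin":0},
  {"xyz":[-0.25,0.2,0],"spin":0},
  {"xyz":[-0.12,0.08,0],"spin":0},
  {"xyz":[0,0,0],"spin":0},
  {"xyz":[0,0,0],"spin":0},
  {"xyz":[0,0,0],"spin":0},
  {"xyz":[0,0,0],"spin":0},
])

```text
time: 8.95
tool_pos: [647.6, -145.9, 185.5]
tcp_rot: [3.141, 0.0, 1.571]
contact_force: [0.5, -0.6, -1.9]
grip_width: 45.6
finger_force: 30.0
```

>>> jog_arm([
  {"xyz":[0,0,0.15],"spin":0},
  {"xyz":[0,0,0.15],"spin":0},
  {"xyz":[0,0,0.1],"spin":0},
  {"xyz":[0,0,0.06],"spin":0},
  {"xyz":[0,0,0.04],"spin":0},
  {"xyz":[0,0,0.02],"spin":0},
  {"xyz":[0,0,0],"spin":0},
  {"xyz":[0,0,0],"spin":0},
  {"xyz":[0,0,0],"spin":0},
  {"xyz":[0,0,0],"spin":0},
])

```text
time: 10.2
tool_pos: [647.7, -146.5, 143.6]
tcp_rot: [3.141, 0.0, 1.571]
contact_force: [0.0, -0.3, -2.0]
grip_width: 45.8
finger_force: 30.0
```

```bash
python3 - <<'E'
from h import *
b=bot.capture('side');print(px('side',[648,-146,6]))
cv2.imwrite('pics/b2.png',cv2.resize(b[120:240,190:350],None,fx=4,fy=4,interpolation=cv2.INTER_CUBIC))
E
```

```text
[254.2 203.8]
```

View pics/b2.png

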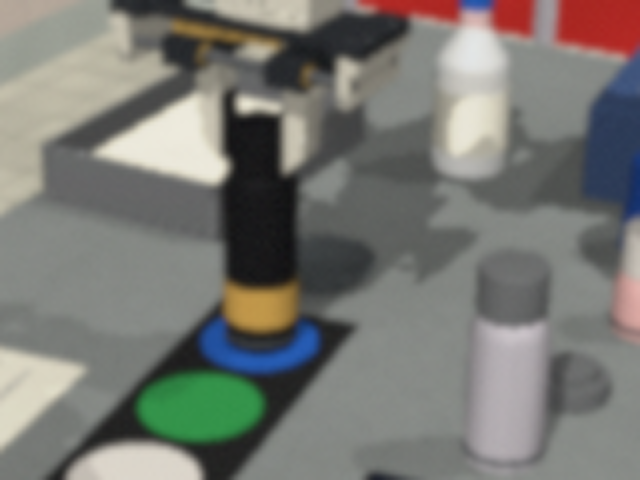

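The black flask sits centred on blue: its base is near crop (262,337) and the coaster centre is near (260,342). I'll release it, rise, and go to steel.

>>> jog_arm([
  {"xyz":[0,0,0.01],"spin":0},
  {"xyz":[0,0,0],"spin":0},
  {"xyz":[0,0,0],"spin":0},
  {"xyz":[0,0,0],"spin":0},
  {"xyz":[0,0,0],"spin":0},
  {"xyz":[0,0,0],"spin":0},
  {"xyz":[0,0,0],"spin":0},
  {"xyz":[0,0,0],"spin":0},
  {"xyz":[0,0,0],"spin":0},
  {"xyz":[0,0,0],"spin":0},
])

```text
time: 11.5
tool_pos: [647.9, -146.6, 143.1]
tcp_rot: [3.141, 0.0, 1.571]
contact_force: [0.8, 0.8, 5.5]
grip_width: 45.4
finger_force: 30.0
```

>>> jog_arm([
  {"xyz":[0,0,0],"spin":0},
  {"xyz":[0,0,0],"spin":0},
  {"xyz":[0,0,0],"spin":0},
  {"xyz":[0,0,0],"spin":0},
  {"xyz":[0,0,0],"spin":0},
  {"xyz":[0,0,0],"spin":0},
  {"xyz":[0,0,-0.2],"spin":0},
  {"xyz":[0,0,-0.3],"spin":0},
  {"xyz":[0,0,-0.3],"spin":0},
  {"xyz":[0,0,0],"spin":0},
], gripper=100)

```text
time: 12.75
tool_pos: [648.9, -146.9, 210.0]
tcp_rot: [3.136, 0.002, 1.571]
contact_force: [0.4, -0.3, 0.3]
grip_width: 92.1
finger_force: 0.0
```

>>> jog_arm([
  {"xyz":[0.09,-0.38,0],"spin":0},
  {"xyz":[0.09,-0.38,0],"spin":0},
  {"xyz":[0.09,-0.38,0],"spin":0},
  {"xyz":[0.09,-0.38,0],"spin":0},
  {"xyz":[0.09,-0.38,0],"spin":0},
  {"xyz":[0.09,-0.38,0],"spin":0},
  {"xyz":[0.08,-0.37,0],"spin":0},
  {"xyz":[0,0,0.2],"spin":0},
  {"xyz":[0,0,0.2],"spin":0},
  {"xyz":[0,0,0],"spin":0},
])

```text
time: 14.0
tool_pos: [434.6, -96.5, 173.6]
tcp_rot: [-3.139, -0.001, 1.571]
contact_force: [0.7, 0.6, -0.2]
grip_width: 92.0
finger_force: 0.0
```

```bash
python3 - <<'E'
from h import *
o=bot.get_obs();print(o['tool_pos'],px('side',o['tool_pos']))
a=bot.capture('top');b=bot.capture('side')
i=[cv2.resize(x,None,fx=4,fy=4,interpolation=cv2.INTER_CUBIC) for x in(a[130:270,270:370],b[130:270,230:330])]
cv2.imwrite('pics/s1.png',np.hstack(i))
E
```

```text
[434.62445739 -96.4639187  173.56090396] [318.8 172.4]
```

View pics/s1.png

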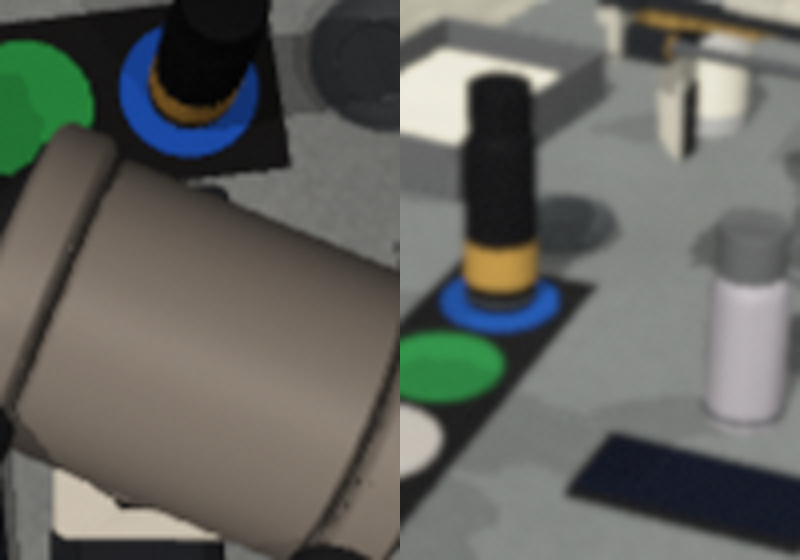

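Black stands centred on blue, and the steel cap (side pixel ~318,184) lies under the TCP. I'll descend and grip.

>>> jog_arm([
  {"xyz":[0,0.01,0.2],"spin":0},
  {"xyz":[0,0,0.25],"spin":0},
  {"xyz":[0,0,0.2],"spin":0},
  {"xyz":[0,0,0.16],"spin":0},
  {"xyz":[0,0,0],"spin":0},
  {"xyz":[0,0,0],"spin":0},
  {"xyz":[0,0,0],"spin":0},
  {"xyz":[0,0,0],"spin":0},
  {"xyz":[0,0,0],"spin":0},
  {"xyz":[0,0,0],"spin":0},
])

```text
time: 15.35
tool_pos: [436.5, -96.9, 110.0]
tcp_rot: [3.142, 0.0, 1.571]
contact_force: [-0.9, -0.5, 0.7]
grip_width: 91.9
finger_force: 0.0
```

>>> jog_arm([
  {"xyz":[0,0,0],"spin":0},
  {"xyz":[0,0,0],"spin":0},
  {"xyz":[0,0,0],"spin":0},
  {"xyz":[0,0,0],"spin":0},
  {"xyz":[0,0,0],"spin":0},
  {"xyz":[0,0,0],"spin":0},
  {"xyz":[0,0,0],"spin":0},
  {"xyz":[0,0,0],"spin":0},
  {"xyz":[0,0,0],"spin":0},
  {"xyz":[0,0,0],"spin":0},
], gripper=0)

```text
time: 16.6
tool_pos: [436.5, -96.9, 109.9]
tcp_rot: [-3.142, 0.0, 1.571]
contact_force: [-0.6, 0.1, 0.2]
grip_width: 45.2
finger_force: 30.0
```

>>> jog_arm([
  {"xyz":[0,0,-0.15],"spin":0},
  {"xyz":[0,0,-0.15],"spin":0},
  {"xyz":[0,0,-0.15],"spin":0},
  {"xyz":[0,0,-0.15],"spin":0},
  {"xyz":[0.04,0.16,0],"spin":0},
  {"xyz":[0.08,0.32,0],"spin":0},
  {"xyz":[0.08,0.32,0],"spin":0},
  {"xyz":[0.08,0.32,0],"spin":0},
  {"xyz":[0.08,0.32,0],"spin":0},
  {"xyz":[0.08,0.32,0],"spin":0},
])

```text
time: 17.85
tool_pos: [578.6, -61.0, 157.1]
tcp_rot: [-3.141, -0.0, 1.571]
contact_force: [-0.7, -0.4, -2.1]
grip_width: 45.5
finger_force: 30.0
```

>>> jog_arm([
  {"xyz":[0.08,0.32,0],"spin":0},
  {"xyz":[0.07,0.26,0],"spin":0},
  {"xyz":[0.03,0.14,0],"spin":0},
  {"xyz":[0,0,0],"spin":0},
  {"xyz":[0,0,0.15],"spin":0},
  {"xyz":[0,0,0.15],"spin":0},
  {"xyz":[0,0,0.1],"spin":0},
  {"xyz":[0,0,0.06],"spin":0},
  {"xyz":[0,0,0],"spin":0},
  {"xyz":[0,0,0],"spin":0},
])

```text
time: 19.1
tool_pos: [635.1, -47.3, 121.5]
tcp_rot: [3.141, 0.0, 1.571]
contact_force: [-0.6, 0.3, -2.9]
grip_width: 45.5
finger_force: 30.0
```

>>> jog_arm([
  {"xyz":[0,0,0.04],"spin":0},
  {"xyz":[0,0,0.02],"spin":0},
  {"xyz":[0,0,0.01],"spin":0},
  {"xyz":[0,0,0],"spin":0},
  {"xyz":[0,0,0],"spin":0},
  {"xyz":[0,0,0],"spin":0},
  {"xyz":[0,0,0],"spin":0},
  {"xyz":[0,0,0],"spin":0},
  {"xyz":[0,0,0],"spin":0},
  {"xyz":[0,0,0],"spin":0},
])

```text
time: 20.35
tool_pos: [634.9, -47.3, 115.9]
tcp_rot: [3.141, 0.0, 1.571]
contact_force: [-2.6, -0.3, 5.4]
grip_width: 46.0
finger_force: 30.0
```

>>> jog_arm([
  {"xyz":[0,0,0],"spin":0},
  {"xyz":[0,0,0],"spin":0},
  {"xyz":[0,0,0],"spin":0},
  {"xyz":[0,0,0],"spin":0},
  {"xyz":[0,0,0],"spin":0},
  {"xyz":[0,0,0],"spin":0},
  {"xyz":[0,0,-0.2],"spin":0},
  {"xyz":[0,0,-0.3],"spin":0},
  {"xyz":[0,0,-0.3],"spin":0},
  {"xyz":[0,0,0],"spin":0},
], gripper=100)

```text
time: 21.6
tool_pos: [636.3, -47.5, 182.6]
tcp_rot: [3.136, 0.001, 1.571]
contact_force: [0.2, 0.5, 0.3]
grip_width: 91.9
finger_force: 0.0
```

>>> jog_arm([
  {"xyz":[0.42,-0.3,0],"spin":0},
  {"xyz":[0.42,-0.3,0],"spin":0},
  {"xyz":[0.42,-0.3,0],"spin":0},
  {"xyz":[0.42,-0.3,0],"spin":0},
  {"xyz":[0.42,-0.3,0],"spin":0},
  {"xyz":[0.42,-0.3,0],"spin":0},
  {"xyz":[0.42,-0.3,0],"spin":0},
  {"xyz":[0.42,-0.3,0],"spin":0},
  {"xyz":[0.42,-0.3,0],"spin":0},
  {"xyz":[0.38,-0.26,0],"spin":0},
])

```text
time: 22.85
tool_pos: [396.8, 286.4, 179.0]
tcp_rot: [-3.141, 0.0, 1.571]
contact_force: [0.4, 0.3, 0.2]
grip_width: 91.5
finger_force: 0.0
```

>>> jog_arm([
  {"xyz":[0,0,0],"spin":0},
  {"xyz":[0,0,0.2],"spin":0},
  {"xyz":[0,0,0.2],"spin":0},
  {"xyz":[0,0,0],"spin":0},
  {"xyz":[0,0,0],"spin":0},
  {"xyz":[0,0,0],"spin":0},
  {"xyz":[0,0,0],"spin":0},
  {"xyz":[0,0,0],"spin":0},
  {"xyz":[0,0,0],"spin":0},
  {"xyz":[0,0,0],"spin":0},
])

```text
time: 24.1
tool_pos: [398.1, 285.6, 147.5]
tcp_rot: [3.142, 0.0, 1.571]
contact_force: [-0.2, 0.3, -0.8]
grip_width: 91.7
finger_force: 0.0
```

```bash
python3 - <<'E'
from h import *
o=bot.get_obs();print(o['tool_pos'],px('side',o['tool_pos']),px('side',[397.9,285.4,110]))
b=bot.capture('side')
cv2.imwrite('pics/r1.png',cv2.resize(b[150:350,170:370],None,fx=3,fy=3,interpolation=cv2.INTER_CUBIC))
E
```

```text
[398.0848793  285.55011921 147.49036426] [249.9 266.6] [250.3 283.3]
```

View pics/r1.png

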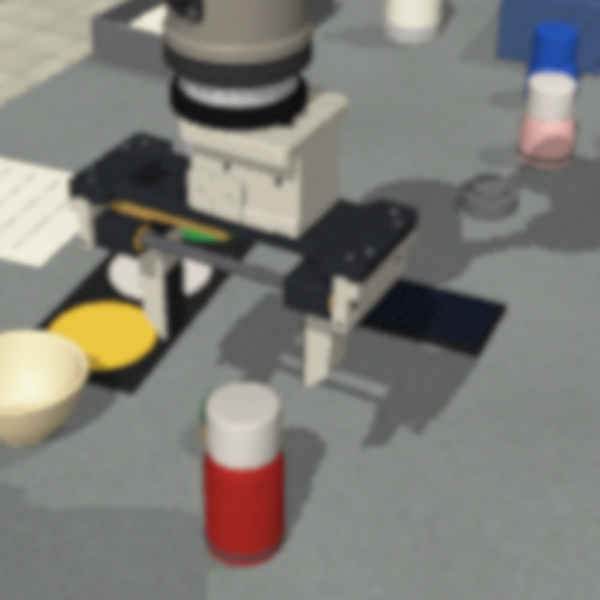

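The red cap is at side pixel (251,285), directly under the fingers. I'll descend and grip.

>>> jog_arm([
  {"xyz":[0,0,0.2],"spin":0},
  {"xyz":[0,0,0.25],"spin":0},
  {"xyz":[0,0,0.2],"spin":0},
  {"xyz":[0,0,0.17],"spin":0},
  {"xyz":[0,0,0],"spin":0},
  {"xyz":[0,0,0],"spin":0},
  {"xyz":[0,0,0],"spin":0},
  {"xyz":[0,0,0],"spin":0},
  {"xyz":[0,0,0],"spin":0},
  {"xyz":[0,0,0],"spin":0},
])

```text
time: 25.4
tool_pos: [398.1, 285.5, 82.0]
tcp_rot: [3.141, 0.0, 1.571]
contact_force: [-0.0, -0.1, -0.0]
grip_width: 91.8
finger_force: 0.0
```

>>> jog_arm([
  {"xyz":[0,0,0],"spin":0},
  {"xyz":[0,0,0],"spin":0},
  {"xyz":[0,0,0],"spin":0},
  {"xyz":[0,0,0],"spin":0},
  {"xyz":[0,0,0],"spin":0},
  {"xyz":[0,0,0],"spin":0},
  {"xyz":[0,0,0],"spin":0},
  {"xyz":[0,0,0],"spin":0},
  {"xyz":[0,0,0],"spin":0},
  {"xyz":[0,0,0],"spin":0},
], gripper=0)

```text
time: 26.65
tool_pos: [398.2, 285.5, 81.9]
tcp_rot: [3.142, 0.0, 1.571]
contact_force: [0.8, -0.2, -0.6]
grip_width: 45.5
finger_force: 30.0
```

>>> jog_arm([
  {"xyz":[0,0,-0.2],"spin":0},
  {"xyz":[0,0,-0.3],"spin":0},
  {"xyz":[0,0,-0.4],"spin":0},
  {"xyz":[0,0,-0.3],"spin":0},
  {"xyz":[-0.16,0.15,0],"spin":0},
  {"xyz":[-0.32,0.31,0],"spin":0},
  {"xyz":[-0.32,0.31,0],"spin":0},
  {"xyz":[-0.32,0.31,0],"spin":0},
  {"xyz":[-0.32,0.31,0],"spin":0},
  {"xyz":[-0.32,0.31,0],"spin":0},
])

```text
time: 27.9
tool_pos: [534.5, 142.6, 176.0]
tcp_rot: [-3.139, 0.001, 1.57]
contact_force: [-0.3, 0.5, -2.0]
grip_width: 45.7
finger_force: 30.0
```

>>> jog_arm([
  {"xyz":[-0.32,0.31,0],"spin":0},
  {"xyz":[-0.32,0.31,0],"spin":0},
  {"xyz":[-0.32,0.31,0],"spin":0},
  {"xyz":[-0.2,0.16,0],"spin":0},
  {"xyz":[0,0,0],"spin":0},
  {"xyz":[0,0,0.25],"spin":0},
  {"xyz":[0,0,0.35],"spin":0},
  {"xyz":[0,0,0.25],"spin":0},
  {"xyz":[0,0,0.15],"spin":0},
  {"xyz":[0,0,0],"spin":0},
])

```text
time: 29.15
tool_pos: [620.5, 52.4, 97.1]
tcp_rot: [-3.14, -0.0, 1.571]
contact_force: [0.8, -0.3, -0.8]
grip_width: 45.5
finger_force: 30.0
```

>>> jog_arm([
  {"xyz":[0,0.01,0.06],"spin":0},
  {"xyz":[0,0,0.04],"spin":0},
  {"xyz":[0,0,0.02],"spin":0},
  {"xyz":[0,0,0],"spin":0},
  {"xyz":[0,0,0],"spin":0},
  {"xyz":[0,0,0],"spin":0},
  {"xyz":[0,0,0],"spin":0},
  {"xyz":[0,0,0],"spin":0},
  {"xyz":[0,0,0],"spin":0},
  {"xyz":[0,0,0],"spin":0},
])

```text
time: 30.4
tool_pos: [622.1, 51.9, 88.3]
tcp_rot: [3.142, 0.0, 1.571]
contact_force: [0.1, 0.2, -1.9]
grip_width: 45.7
finger_force: 30.0
```

>>> jog_arm([
  {"xyz":[0,0,0.01],"spin":0},
  {"xyz":[0,0,0],"spin":0},
  {"xyz":[0,0,0],"spin":0},
  {"xyz":[0,0,0],"spin":0},
  {"xyz":[0,0,0],"spin":0},
  {"xyz":[0,0,0],"spin":0},
  {"xyz":[0,0,0],"spin":0},
  {"xyz":[0,0,0],"spin":0},
  {"xyz":[0,0,0],"spin":0},
  {"xyz":[0,0,0],"spin":0},
])

```text
time: 31.65
tool_pos: [622.3, 51.9, 87.9]
tcp_rot: [3.141, 0.0, 1.571]
contact_force: [-2.0, 0.1, 5.6]
grip_width: 45.8
finger_force: 30.0
```

>>> jog_arm([
  {"xyz":[0,0,0],"spin":0},
  {"xyz":[0,0,0],"spin":0},
  {"xyz":[0,0,0],"spin":0},
  {"xyz":[0,0,0],"spin":0},
  {"xyz":[0,0,0],"spin":0},
  {"xyz":[0,0,0],"spin":0},
  {"xyz":[0,0,-0.2],"spin":0},
  {"xyz":[0,0,-0.5],"spin":0},
  {"xyz":[0,0,-0.5],"spin":0},
  {"xyz":[0,0,0],"spin":0},
], gripper=100)

```text
time: 32.9
tool_pos: [624.2, 51.9, 188.7]
tcp_rot: [3.133, 0.0, 1.571]
contact_force: [0.2, -0.4, -1.0]
grip_width: 92.0
finger_force: 0.0
```

>>> jog_arm([
  {"xyz":[0,-0.5,0],"spin":0},
  {"xyz":[-0.3,-0.5,0],"spin":0},
  {"xyz":[-0.5,-0.5,0],"spin":0},
  {"xyz":[-0.5,-0.5,0],"spin":0},
  {"xyz":[-0.5,-0.3,0],"spin":0},
  {"xyz":[-0.5,-0.26,0],"spin":0},
  {"xyz":[-0.5,0,0],"spin":0},
  {"xyz":[-0.5,0,0],"spin":0},
  {"xyz":[-0.5,0,0],"spin":0},
  {"xyz":[-0.4,0,0],"spin":0},
])

```text
time: 34.15
tool_pos: [416.9, -285.5, 183.5]
tcp_rot: [-3.141, 0.0, 1.57]
contact_force: [0.1, 0.7, -0.4]
grip_width: 92.3
finger_force: 0.0
```

>>> jog_arm([
  {"xyz":[-0.36,0,0],"spin":0},
  {"xyz":[0,0,0],"spin":0},
  {"xyz":[0,0,0.3],"spin":0},
  {"xyz":[0,0,0.3],"spin":0},
  {"xyz":[0,0,0.2],"spin":0},
  {"xyz":[0,0,0],"spin":0},
  {"xyz":[0,0,0],"spin":0},
  {"xyz":[0,0,0],"spin":0},
  {"xyz":[0,0,0],"spin":0},
  {"xyz":[0,0,0],"spin":0},
])

```text
time: 35.4
tool_pos: [417.4, -313.0, 119.8]
tcp_rot: [3.141, 0.0, 1.571]
contact_force: [0.2, 0.4, -0.0]
grip_width: 91.7
finger_force: 0.0
```

```bash
python3 - <<'E'
from h import *
o=bot.get_obs();print(o['tool_pos'],px('side',o['tool_pos']),px('side',[417.3,-312.6,80]))
b=bot.capture('side')
cv2.imwrite('pics/p1.png',cv2.resize(b[100:290,180:400],None,fx=3,fy=3,interpolation=cv2.INTER_CUBIC))
E
```

```text
[ 417.36615859 -312.9796418   119.79133683] [354.4 163.5] [353.  176.4]
```

View pics/p1.png

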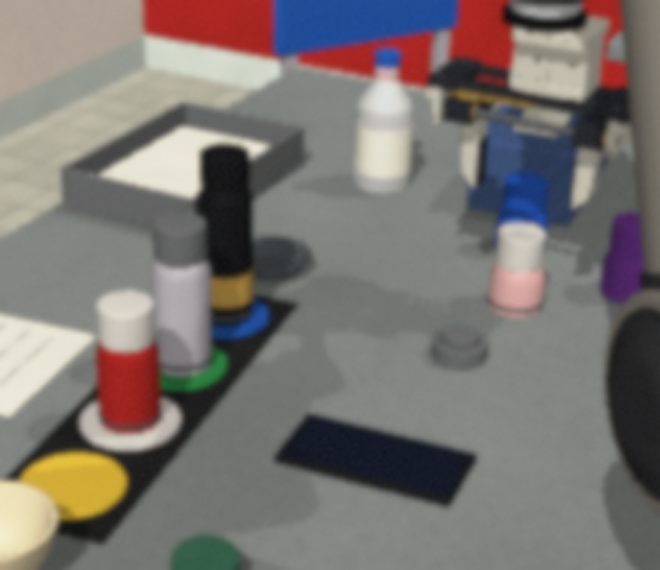

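The three placed flasks stand on their coasters, and the pink one (white cap at side pixel 354,177) is between the fingers. I'll descend and grip.

>>> jog_arm([
  {"xyz":[0,0,0.2],"spin":0},
  {"xyz":[0,0,0.25],"spin":0},
  {"xyz":[0,0,0.2],"spin":0},
  {"xyz":[0,0,0.2],"spin":0},
  {"xyz":[0,0,0],"spin":0},
  {"xyz":[0,0,0],"spin":0},
  {"xyz":[0,0,0],"spin":0},
  {"xyz":[0,0,0],"spin":0},
  {"xyz":[0,0,0],"spin":0},
  {"xyz":[0,0,0],"spin":0},
])

```text
time: 36.7
tool_pos: [417.3, -312.9, 51.6]
tcp_rot: [3.141, 0.0, 1.571]
contact_force: [-0.6, 0.4, 0.4]
grip_width: 91.7
finger_force: 0.0
```

>>> jog_arm([
  {"xyz":[0,0,0],"spin":0},
  {"xyz":[0,0,0],"spin":0},
  {"xyz":[0,0,0],"spin":0},
  {"xyz":[0,0,0],"spin":0},
  {"xyz":[0,0,0],"spin":0},
  {"xyz":[0,0,0],"spin":0},
  {"xyz":[0,0,0],"spin":0},
  {"xyz":[0,0,0],"spin":0},
  {"xyz":[0,0,0],"spin":0},
  {"xyz":[0,0,0],"spin":0},
], gripper=0)

```text
time: 37.95
tool_pos: [417.3, -312.9, 51.5]
tcp_rot: [3.142, 0.0, 1.571]
contact_force: [0.6, -1.1, -0.7]
grip_width: 45.3
finger_force: 30.0
```

>>> jog_arm([
  {"xyz":[0,0,-0.2],"spin":0},
  {"xyz":[0,0,-0.3],"spin":0},
  {"xyz":[0,0,-0.4],"spin":0},
  {"xyz":[0,0,-0.3],"spin":0},
  {"xyz":[0.2,0,0],"spin":0},
  {"xyz":[0.4,0,0],"spin":0},
  {"xyz":[0.45,0,0],"spin":0},
  {"xyz":[0.45,0,0],"spin":0},
  {"xyz":[0.45,0,0],"spin":0},
  {"xyz":[0.45,0,0],"spin":0},
])

```text
time: 39.2
tool_pos: [415.9, -118.4, 146.0]
tcp_rot: [-3.139, -0.001, 1.571]
contact_force: [-0.0, 0.5, -2.3]
grip_width: 45.5
finger_force: 30.0
```

>>> jog_arm([
  {"xyz":[0.45,0,0],"spin":0},
  {"xyz":[0.45,0,0],"spin":0},
  {"xyz":[0.45,0,0],"spin":0},
  {"xyz":[0.45,0,0],"spin":0},
  {"xyz":[0.45,0,0],"spin":0},
  {"xyz":[0.45,0,0],"spin":0},
  {"xyz":[0.4,0,0],"spin":0},
  {"xyz":[0.3,0.2,0],"spin":0},
  {"xyz":[0,0.35,0],"spin":0},
  {"xyz":[0,0.4,0],"spin":0},
])

```text
time: 40.45
tool_pos: [492.0, 152.2, 145.8]
tcp_rot: [-3.138, 0.0, 1.572]
contact_force: [0.7, -1.1, -1.2]
grip_width: 45.4
finger_force: 30.0
```

>>> jog_arm([
  {"xyz":[0,0.4,0],"spin":0},
  {"xyz":[0,0.4,0],"spin":0},
  {"xyz":[0,0.4,0],"spin":0},
  {"xyz":[0,0.24,0],"spin":0},
  {"xyz":[0,0,0],"spin":0},
  {"xyz":[0,0,0.25],"spin":0},
  {"xyz":[0,0,0.35],"spin":0},
  {"xyz":[0,0,0.25],"spin":0},
  {"xyz":[0,0,0.1],"spin":0},
  {"xyz":[0,0,0],"spin":0},
])

```text
time: 41.7
tool_pos: [607.5, 151.4, 71.0]
tcp_rot: [-3.14, 0.0, 1.571]
contact_force: [-0.2, 0.6, -1.7]
grip_width: 45.4
finger_force: 30.0
```

Commanded z is about 71.5 and the target is 57.5, so 0.18 down.

>>> jog_arm([
  {"xyz":[0,0,0.08],"spin":0},
  {"xyz":[0,0,0.06],"spin":0},
  {"xyz":[0,0,0.03],"spin":0},
  {"xyz":[0,0,0.01],"spin":0},
  {"xyz":[0,0,0],"spin":0},
  {"xyz":[0,0,0],"spin":0},
  {"xyz":[0,0,0],"spin":0},
  {"xyz":[0,0,0],"spin":0},
  {"xyz":[0,0,0],"spin":0},
  {"xyz":[0,0,0],"spin":0},
])

```text
time: 42.95
tool_pos: [608.6, 151.1, 57.5]
tcp_rot: [3.141, 0.0, 1.571]
contact_force: [-2.0, -0.2, 5.5]
grip_width: 45.4
finger_force: 30.0
```

>>> jog_arm([
  {"xyz":[0,0,0],"spin":0},
  {"xyz":[0,0,0],"spin":0},
  {"xyz":[0,0,0],"spin":0},
  {"xyz":[0,0,0],"spin":0},
  {"xyz":[0,0,0],"spin":0},
  {"xyz":[0,0,0],"spin":0},
  {"xyz":[0,0,-0.2],"spin":0},
  {"xyz":[0,0,-0.6],"spin":0},
  {"xyz":[0,0,-0.6],"spin":0},
  {"xyz":[0,0,-0.2],"spin":0},
], gripper=100)

```text
time: 44.2
tool_pos: [610.1, 151.4, 190.0]
tcp_rot: [3.134, -0.001, 1.571]
contact_force: [-0.5, 1.0, 0.2]
grip_width: 91.9
finger_force: 0.0
```

>>> jog_arm([
  {"xyz":[0,-0.5,0],"spin":0},
  {"xyz":[0,-0.5,0],"spin":0},
  {"xyz":[0,-0.5,0],"spin":0},
  {"xyz":[0,-0.5,0],"spin":0},
  {"xyz":[0.5,-0.4,0],"spin":0},
  {"xyz":[0.5,0,0],"spin":0},
  {"xyz":[0.5,0,0],"spin":0},
  {"xyz":[0.5,0,0],"spin":0},
  {"xyz":[0,0,0],"spin":0},
  {"xyz":[0,0,0],"spin":0},
])

```text
time: 45.45
tool_pos: [416.1, 310.5, 184.8]
tcp_rot: [-3.141, 0.001, 1.571]
contact_force: [0.8, -0.6, 0.2]
grip_width: 91.9
finger_force: 0.0
```

```bash
python3 - <<'E'
from h import *
a=bot.capture('top');b=bot.capture('side')
i=[cv2.resize(x,(399,300*1),interpolation=cv2.INTER_CUBIC) for x in(a[110:215,110:350-100],b[130:290,140:300])]
cv2.imwrite('pics/f1.png',cv2.resize(a[110:215,110:350],None,fx=3,fy=3,interpolation=cv2.INTER_CUBIC))
cv2.imwrite('pics/f2.png',cv2.resize(b[130:310,140:320],None,fx=3,fy=3,interpolation=cv2.INTER_CUBIC))
E
```

```text
(no output)
```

View pics/f1.png

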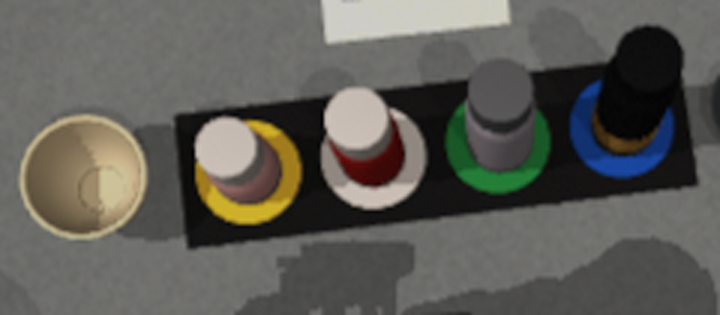

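View pics/f2.png

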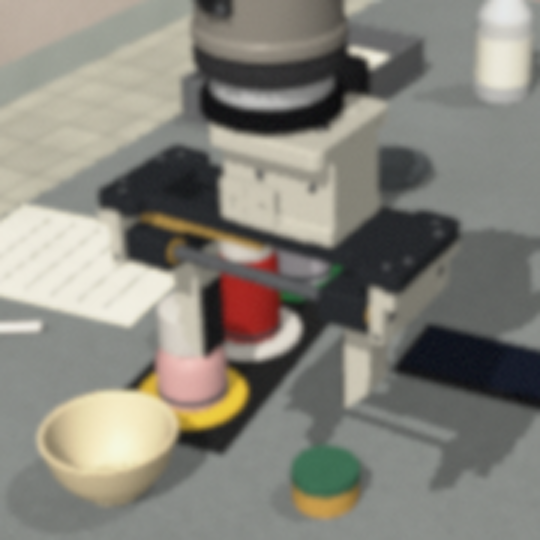

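Pink, red, steel and black stand in order on yellow, white, green and blue, and the bowl has not moved. I'll do a numeric check on the cap centres at crop (226,148), (357,119), (500,91) and (649,58), then hand in.

```bash
python3 - <<'E'
from h import *
ok=1
for (u,v),z,t in(((226,148),86,(608.3,150)),((357,119),116,(621.7,52)),((500,91),144,(634.8,-46.8)),((649,58),172,(648,-146))):
    p=at('top',110+(u+.5)/3-.5,110+(v+.5)/3-.5,z); d=np.hypot(*(p[:2]-t)); print(p,d); ok&=d<9
if ok: print(bot.close_job())
E
```

```text
[606.6 149.8  86. ] 1.7117242768623
[620.3  51.7 116. ] 1.4317821063277236
[632.6 -48.4 144. ] 2.7202941017470343
[ 647.  -146.1  172. ] 1.0049875621120885
the job is handed in; nothing more can be done
None
```

The job is handed in: pink, red, steel and black stand upright on the yellow, white, green and blue coasters, counted from the bowl, each measured within 3 mm of its coaster's centre, with no flask knocked over, the bowl unmoved in the pictures and about 46 s used; no verdict came back.

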